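# Mesh the splined chuck in the brush spinner and hold it down

## Task

Get the make-up brush spinner ready: throw its shutter lever over into the marked notch (the one between two raised pips) so that the socket is uncovered, and leave it there. Then take the splined brush chuck out of its holder, turn it until its splines mesh with the socket, slide it fully home against the spring until its flange is down on the top of the spinner, and keep pressing: finish while still holding it down, without letting go. Do not disturb the perfume bottles, the compact or the vial stand.

Things in the scene. Friction and masses are not known exactly. Their poses are not given: they have to be found in the camera images.
- station: Brush spinner: light grey housing 130 mm (x) by 200 mm (y), 70 mm high, fixed. Origin at the centre of its underside. On its flat top are a steel square 60 x 60 mm with the socket at its centre, at y = -40 mm, and a lever with a vertical pivot at y = +20 mm.
- socket (a point): Centre of the mouth of the socket, on the housing's flat top, 70 mm above the console; axes as the housing's. The socket is a plus-shaped hole, its arms along the housing's x and y: each slot 9 mm wide and 27 mm long end to end, walls straight, mouth sharp. A sprung seat lies down inside.
- pivot (a point): Vertical pivot of the lever, at the height of the housing's top; axes as the housing's.
- lever (a joint): Lever angle (rad), counter-clockwise from above, range -0.05 to 1.45; starts at 0 to 0.2. 0: first notch, its 42 mm shutter disc lies 3 to 7 mm above the top and blocks the socket. 1.1: middle of the marked notch, with a pip 0.13 rad to either side of it; shutter swung to the housing's +x, socket clear. It takes about 1.5 N at the knob and stays where it is left.
- lever_knob (a point): Top centre of the lever's upright black round knob, 16 mm in diameter, free for 38 mm below this point, which is 115 mm above the console and 62 mm from the pivot. In the housing's frame it lies 32 mm to +x and 53 mm to +y of the pivot at lever 0, and 32 mm to -x and 53 mm to +y at 1.1.
- holder: Steel holder ring fixed to the console, 60 mm in diameter (72 mm at the foot), 46 mm high, round bore 29 mm. The chuck stands in it. Origin at the centre of its underside.
- chuck: Splined brush chuck, loose, about 140 g, 108 mm long, upright, stem down in the holder, flange on its rim. Origin at the stem's lower tip, z up its axis. Round 9 mm pilot up to 12 mm; splines from 12 to 40 mm: two crossed wings along its x and y, 24 mm wide, 6 mm thick, lower edges rounded; flange 36 mm in diameter from 40 to 46 mm. Each quarter turn is the same.
- chuck_grip (a point): Centre of the chuck's square grey grip, 73 mm above its origin: 24 x 24 mm, from 46 to 100 mm above the origin, faces square to the chuck's x and y (so in line with the splines); above it a round collet 21 mm in diameter.
- chuck_flange (a point): Centre of the underside of the chuck's flange, 40 mm above its origin. Splines that do not mesh stop on the housing's top with this point 28 mm above the top; fully home it lies on the top.
- seat (a joint): How far the sprung seat in the socket is pressed (m): 0 at rest. The stem tip meets it when the flange is 8 mm above the housing's top; with the flange on the top it reads 0.008. It pushes back with 3 N at first, 11 N at 0.008, and lifts the chuck if let go.
- bottle_a: Bystander: teardrop perfume bottle, 62 mm in diameter, 138 mm high, on the tray; origin at the centre of its underside.
- bottle_b: Bystander: larger teardrop perfume bottle, 71 mm in diameter, 153 mm high, on the tray; origin at the centre of its underside.
- compact: Bystander: round matte pink plastic compact, 68 mm in diameter, 18 mm high, on the tray; origin at the centre of its underside.
- vial_stand: Bystander: steel stand 26 x 120 mm with five small vials, 56 mm high, on the tray; origin at the centre of its underside, long along its y.
Not all that is in view belongs to the job. What is shaped like the chuck but blue or turquoise is not meant.

How it is judged (in metres and radians):
On the way, in this order (a step that is already met when the one before it is completed fails the run):
1. the lever rests in the marked notch, the socket uncovered (value of joint lever between 0.97 and 1.23 rad and velocity of joint lever between -0.1 and 0.1 rad/s), for 0.2 s.
2. the splines have meshed: the chuck is more than 15 mm down in the socket (horizontal distance between chuck and socket below 0.005 m and z of chuck in the frame of station below 0.043 m and (angle between the x axis of chuck and the x axis of station, either way round below 0.2 rad or angle between the x axis of chuck and the y axis of station, either way round below 0.2 rad)), for 0.1 s.
At the end, for the whole second after the job is handed in: Lever in the marked notch (0.97 to 1.23 rad); chuck meshed (within 0.2 rad of a quarter turn, 4 mm of the axis, tilt below 0.1 rad), flange within about 2 mm of the top, seat pressed more than 5.8 mm, fingers still holding it (over 3 N) (value of joint lever between 0.97 and 1.23 rad and horizontal distance between chuck and socket below 0.004 m and z of chuck in the frame of station below 0.0322 m and angle between chuck's own z axis and vertical below 0.1 rad and (angle between the x axis of chuck and the x axis of station, either way round below 0.2 rad or angle between the x axis of chuck and the y axis of station, either way round below 0.2 rad) and value of joint seat above 0.0058 m and contact force between the fingers and chuck above 3 N); the arm keeps its last pose, push and grip.
It fails at once if a bottle, the compact or the vial stand is moved by more than 20 mm or tipped (distance of any of bottle_a, bottle_b, compact, vial_stand from where it was at the start of the episode above 0.02 m or angle between any of bottle_a, bottle_b, compact, vial_stand's own z axis and vertical above 0.3 rad).
It also fails if it takes over 54 s, if anything falls off the work surface, if the arm or the gripper's body presses on something with over 40 N, if the wrist force passes 120 N, or if a joint passes its speed limit or range.

## Robot

A 6-joint arm with a two-finger parallel gripper is mounted at the origin on the work surface. World frame = base frame: x ahead of the robot, y to its left, z up, the work surface at z = 0. Lengths are in mm, angles in rad, forces in N, time in s.
With the tool pointing down it reaches from about 375 to 750 mm from the base axis. Payload 9 kg.
Tool frame: the origin (TCP) lies on the front face of the gripper's body, between the roots of the fingers; the fingertips stand 73 mm ahead of it and the grasp point (between the pads) lies ctrl.grasp_offset ahead of it (ctrl.grasp_offset is the distance from the TCP to the grasp point, in mm); z points along the fingers, y is the line along which they close (so a half turn about z gives the same grasp; the last joint's range is limited). The gripper opens to 85 mm and grips with 20 to 120 N. Pads are 22 mm wide; open, the fingers measure 114 mm over their backs; the gripper's body (76 mm by 85 mm) begins 54 mm behind the grasp point. The pads swing forward as they close: fully open they stand 13 mm farther back than shut.
Start: joints at [-1.396, 0.104, 0.097, 1.564, 0, 1.353], TCP at [229.677, -554.326, 303.931] pointing down, gripper open.
Joint ranges: [-2.99, 2.99], [-0.84, 1.86], [-1.1, 1.16], [-1.84, 2.11], [-1.51, 1.56], [-3.14, 3.14]. Speed limits (rad/s): [2.22, 2.22, 2.57, 3.14, 3.14, 3.14].

## Interface

Orientations are given as a 3x3 rotation matrix whose columns are the frame's x, y, z axes.
In Python, from station import ctrl gives the robot as it stands.
- The arm moves only by the tool jog_arm, never from a script. Its argument "plan" is a list of rows, each an object with "jaw": the closure, from 0 (fully open) to 1 (shut); "xyz": the shift along the tool's x, y, z in units of 25 mm (1.0 is 25 mm), a list of three; "rotation": the turn, a rotation vector about the tool's x, y, z in units of 5 degrees (1.0 is 5 degrees), a list of three. A call has 1 to 5 rows; each row shifts and turns the commanded pose from where the row before left it, along the tool's axes as they then stand; what a row does not reach is not made up. A row lasts 1/12 s, in which the tool goes at most 41.7 mm and 7.16 degrees, less where a joint would pass 70% of its speed; a pose out of reach is approached as far as the arm can. A call is refused whole if a number of a shift passes 1 or a number of a turn 1, either way. A call with a gripper value outside its range is refused whole. The fingers move at their own pace and stop on an object; the grip force is fixed at half the most. Time passes only in rows, so rows that do not move let the fingers close. It gives the time, the measured TCP pose, the force, the opening and the grip force at its end, in the units of the state.
- ctrl.read_state(): the state, without advancing time (a new reading comes with each control period).
- ctrl.snapshot(name): name is "scene" or "top" or "wrist"; returns a dict with "img" (420x560x3 uint8, red, green, blue), "z_map" (420x560 float32, mm along the optical axis (not along the pixel's ray), 0 where there is no reading), "fx", "fy", "cx", "cy" (pixels), "pose" (4x4, takes a point from camera to world coordinates). Camera axes: x right, y down, z forward; pixel columns grow to the right and rows downward; lengths in mm; the calibration is good to about 2 mm. The wrist camera is an equidistant fisheye: a pixel r from the principal point sees the ray r / f radians off the axis. A picture is of the moment at which its call begins.
- ctrl.close_job(): hands the job in; it is judged then, once.
The state is a dict: "t": time; "joints": joint angles; "qvel": joint speeds; "tau": joint torques, N m; "ee_pos": TCP position; "tool_rot": TCP orientation; "force": force on the tool from outside, world axes, zero at the start; "wrist_torque": the same for the moment, N m; "finger_gap": finger opening in mm; "grip_force": force on a finger pad.
Only numpy, scipy, OpenCV 4.12 (cv2) and the standard library are available. Lean on these libraries where they do the work, as an engineer would, in place of code of your own. Each camera call takes 0.05 s, during which the arm holds its last target. There are 200 camera calls.

## Working session

There is one attempt and no reset: what is moved stays moved. The work goes in short steps, Python scripts to look and compute and a tool call to move; the robot and the scene stay as the last step left them, time stands still between calls to the robot, and variables do not carry over. Pictures are saved under pics/ and viewed, at most 10 in all, crops included, and the job is handed in when it is done.

Besides the shell and the picture viewer there is one more tool, called after "Call:" in YAML: its name, and indented under it one key for each argument. jog_arm: Moves the arm, as the interface text tells. Its arguments: {"type":"object","properties":{"plan":{"type":"array"}},"required":["plan"]}

```bash
mkdir -p pics; ls; python3 - <<'E'
from station import ctrl
import cv2,numpy as np
s=ctrl.read_state();print({k:np.round(v,3).tolist() for k,v in s.items()},ctrl.grasp_offset)
for n in("scene","top"):
    d=ctrl.snapshot(n);np.savez(f"{n}0.npz",**d);cv2.imwrite(f"pics/{n}0.png",d["img"][...,::-1]);print(n,d["fx"],d["cx"],d["cy"],np.round(d["pose"],3).tolist())
E
```

```text
pics
{'t': 0.0, 'joints': [-1.396, 0.105, 0.096, 1.564, 0.0, 1.353], 'qvel': [-0.0, 0.001, 0.001, -0.001, -0.001, -0.001], 'tau': [0.001, -55.694, 50.365, 0.017, -0.0, -0.0], 'ee_pos': [229.652, -554.044, 303.113], 'tool_rot': [[0.924, 0.383, -0.0], [0.383, -0.924, 0.001], [0.0, -0.001, -1.0]], 'force': [0.397, -0.088, 0.052], 'wrist_torque': [0.001, 0.023, 0.067], 'grip_force': 0.0, 'finger_gap': 85.996} 53.900000000000006
scene 528.4705390672108 283.44373850249536 207.12675001814168 [[0.787, 0.501, -0.36, 941.167], [0.617, -0.644, 0.453, -691.773], [-0.005, -0.578, -0.816, 1076.902], [0.0, 0.0, 0.0, 1.0]]
top 403.128047505002 281.0351921354049 203.99662167836664 [[-0.014, -0.997, 0.073, 412.021], [-1.0, 0.014, -0.002, -114.448], [0.001, -0.073, -0.997, 1303.194], [0.0, 0.0, 0.0, 1.0]]
```

```bash
ls pics
```

```text
scene0.png
top0.png
```

View pics/scene0.png

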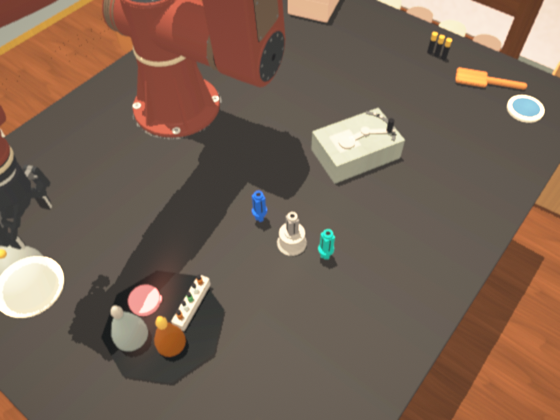

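View pics/top0.png

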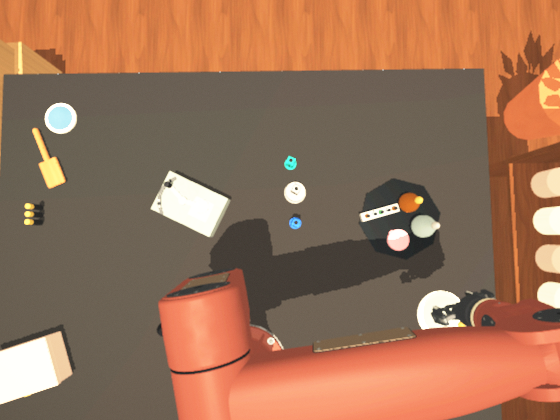

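Candidates for the chuck in the scene view: grey in the steel holder (292,225), blue (260,205) and turquoise (327,243). I choose the grey one. The station is at scene (358,145) / top (190,204), the bystanders are on the round tray at top (400,218). Next I measure, with one close crop.

```bash
cat > h.py <<'E'
import numpy as np,cv2
def load(n): return dict(np.load(n))
def cloud(d):
    z=d["z_map"];v,u=np.indices(z.shape)
    p=np.stack([(u-d["cx"])/d["fx"]*z,(v-d["cy"])/d["fy"]*z,z],-1)
    w=p@d["pose"][:3,:3].T+d["pose"][:3,3]; w[z<=0]=np.nan
    return w
def crop(d,u0,u1,v0,v1,k): return cv2.resize(d["img"][v0:v1,u0:u1,::-1],None,fx=k,fy=k,interpolation=cv2.INTER_CUBIC)
E
python3 - <<'E'
from h import *
S=load("scene0.npz");T=load("top0.npz")
a=crop(S,300,420,100,190,5);b=crop(S,240,345,175,265,5)
c=crop(T,145,240,160,245,4); e=crop(T,270,320,145,235,4)
def pad(x,h): return cv2.copyMakeBorder(x,0,h-x.shape[0],0,0,0)
i=np.hstack([a]);print(a.shape,b.shape)
i=np.vstack([np.hstack([cv2.resize(a,(400,300)),cv2.resize(b,(350,300))]),np.hstack([cv2.resize(c,(335,300)),cv2.resize(e,(166,300)),np.zeros((300,249,3),np.uint8)])])
cv2.imwrite("pics/crop0.png",i)
for n,d,box in(("S",S,(300,420,100,190)),("T",T,(145,240,160,245))):
    w=cloud(d)[box[2]:box[3],box[0]:box[1]].reshape(-1,3)
    m=(abs(w[:,2]-70)<6);r=cv2.minAreaRect(w[m,:2].astype(np.float32));print(n,m.sum(),np.median(w[m,2]),r)
    k=w[w[:,2]>95];print(" knob",len(k),k.mean(0) if len(k) else 0,k[:,2].max() if len(k) else 0)
for n,d,box in(("S",S,(275,308,200,258)),("T",T,(280,308,178,206))):
    w=cloud(d)[box[2]:box[3],box[0]:box[1]].reshape(-1,3)
    for lo,hi in((40,50),(56,62),(66,100),(100,108),(108,120)):
        k=w[(w[:,2]>lo)&(w[:,2]<hi)]
        if len(k)>2: print(n,lo,len(k),k.mean(0).round(1),cv2.minEnclosingCircle(k[:,:2].astype(np.float32)))
E
```

```text
(450, 600, 3) (450, 525, 3)
S 2722 69.01254078590853 ((508.7259521484375, 164.6313934326172), (203.5286407470703, 136.44482421875), 63.67591094970703)
 knob 52 [566.40645796 218.68001944 108.12170878] 116.92614150138616
T 2490 69.71222543200338 ((510.5707092285156, 164.51727294921875), (202.2834930419922, 130.27232360839844), 63.79262161254883)
 knob 29 [564.96866886 220.58562692 111.90106929] 119.1680673830283
S 40 264 [ 551.  -171.5   44.8] ((546.1060180664062, -163.98455810546875), 30.773550033569336)
S 56 15 [ 551.9 -172.6   59.8] ((548.1971435546875, -166.31727600097656), 14.261618614196777)
S 66 107 [ 551.9 -171.4   83.6] ((547.615478515625, -167.01937866210938), 15.078075408935547)
S 100 45 [ 549.8 -169.4  103.5] ((546.4285888671875, -164.65908813476562), 14.557909965515137)
S 108 72 [ 546.3 -165.   112.5] ((546.016845703125, -164.23367309570312), 11.850383758544922)
T 40 170 [ 544.6 -163.1   45.1] ((547.001708984375, -163.5698699951172), 29.691322326660156)
T 56 4 [ 537.9 -168.3   58.5] ((538.6930541992188, -167.51437377929688), 9.51108169555664)
T 66 10 [ 539.3 -159.8   83.4] ((546.5045166015625, -163.50140380859375), 15.807329177856445)
T 100 25 [ 546.3 -162.9  104.2] ((547.51953125, -164.2482452392578), 15.755783081054688)
T 108 39 [ 546.7 -163.2  113.7] ((546.8245849609375, -163.3922119140625), 10.23220157623291)
```

View pics/crop0.png

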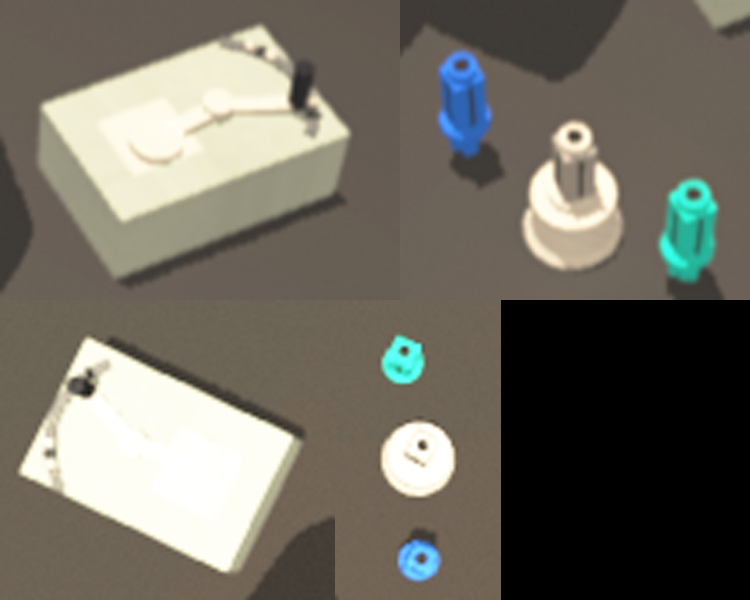

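The crop confirms it: the grey chuck stands in the steel ring (top view 294,192), at about (547,-164). The station centre is at about (510,164.5), its +y axis at 63.7° in the world. The knob is at about (566,221), so lever ≈ 0.13. First I turn the tool 45°, then travel above the knob.

Call:
jog_arm:
  plan:
    - {"jaw": 0,"xyz": [0,0,0],"rotation": [0,0,-1]}
    - {"jaw": 0,"xyz": [0,0,0],"rotation": [0,0,-1]}
    - {"jaw": 0,"xyz": [0,0,0],"rotation": [0,0,-1]}
    - {"jaw": 0,"xyz": [0,0,0],"rotation": [0,0,-1]}
    - {"jaw": 0,"xyz": [0,0,0],"rotation": [0,0,-1]}

```text
t: 0.52
ee_pos: [229.7, -554.2, 303.4]
tool_rot: [[0.672, 0.74, -0.0], [0.74, -0.672, 0.001], [0.0, -0.001, -1.0]]
force: [-0.3, -0.7, -0.6]
finger_gap: 85.7
grip_force: 0.0
```

Call:
jog_arm:
  plan:
    - {"jaw": 0,"xyz": [0,0,0],"rotation": [0,0,-1]}
    - {"jaw": 0,"xyz": [0,0,0],"rotation": [0,0,-1]}
    - {"jaw": 0,"xyz": [0,0,0],"rotation": [0,0,-1]}
    - {"jaw": 0,"xyz": [0,0,0],"rotation": [0,0,-1]}
    - {"jaw": 0,"xyz": [0.5,0,0],"rotation": [0,0,0]}

```text
t: 0.93
ee_pos: [233.7, -543.6, 303.1]
tool_rot: [[0.379, 0.926, -0.0], [0.926, -0.379, 0.0], [0.0, -0.001, -1.0]]
force: [-0.1, 0.8, 0.3]
finger_gap: 85.1
grip_force: 0.0
```

Call:
jog_arm:
  plan:
    - {"jaw": 0,"xyz": [1,0,0],"rotation": [0,0,0]}
    - {"jaw": 0,"xyz": [1,0,0],"rotation": [0,0,0]}
    - {"jaw": 0,"xyz": [1,0,0],"rotation": [0,0,0]}
    - {"jaw": 0,"xyz": [1,0,0],"rotation": [0,0,0]}
    - {"jaw": 0,"xyz": [1,0,0],"rotation": [0,0,0]}

```text
t: 1.35
ee_pos: [282.5, -426.0, 303.5]
tool_rot: [[0.383, 0.924, -0.0], [0.924, -0.383, 0.001], [0.0, -0.0, -1.0]]
force: [1.0, 0.1, 0.3]
finger_gap: 85.5
grip_force: 0.0
```

Call:
jog_arm:
  plan:
    - {"jaw": 0,"xyz": [1,0,0],"rotation": [0,0,0]}
    - {"jaw": 0,"xyz": [1,0,0],"rotation": [0,0,0]}
    - {"jaw": 0,"xyz": [1,0,0],"rotation": [0,0,0]}
    - {"jaw": 0,"xyz": [1,0,0],"rotation": [0,0,0]}
    - {"jaw": 0,"xyz": [1,0,0],"rotation": [0,0,0]}

```text
t: 1.77
ee_pos: [330.3, -310.5, 303.6]
tool_rot: [[0.383, 0.924, -0.0], [0.924, -0.383, 0.0], [0.0, -0.0, -1.0]]
force: [0.7, -0.1, 0.0]
finger_gap: 85.4
grip_force: 0.0
```

Call:
jog_arm:
  plan:
    - {"jaw": 0,"xyz": [1,0,0],"rotation": [0,0,0]}
    - {"jaw": 0,"xyz": [1,0,0],"rotation": [0,0,0]}
    - {"jaw": 0,"xyz": [1,0,0],"rotation": [0,0,0]}
    - {"jaw": 0,"xyz": [1,0,0],"rotation": [0,0,0]}
    - {"jaw": 0,"xyz": [1,0,0],"rotation": [0,0,0]}

```text
t: 2.18
ee_pos: [378.1, -195.1, 303.7]
tool_rot: [[0.383, 0.924, -0.0], [0.924, -0.383, 0.0], [0.0, -0.0, -1.0]]
force: [0.6, 0.1, 0.2]
finger_gap: 85.6
grip_force: 0.0
```

Call:
jog_arm:
  plan:
    - {"jaw": 0,"xyz": [1,0,0],"rotation": [0,0,0]}
    - {"jaw": 0,"xyz": [1,0,0],"rotation": [0,0,0]}
    - {"jaw": 0,"xyz": [1,0,0],"rotation": [0,0,0]}
    - {"jaw": 0,"xyz": [1,0,0],"rotation": [0,0,0]}
    - {"jaw": 0,"xyz": [1,0,0],"rotation": [0,0,0]}

```text
t: 2.6
ee_pos: [425.9, -79.5, 303.7]
tool_rot: [[0.383, 0.924, -0.0], [0.924, -0.383, -0.0], [-0.0, -0.0, -1.0]]
force: [1.0, -1.0, 0.0]
finger_gap: 85.7
grip_force: 0.0
```

Call:
jog_arm:
  plan:
    - {"jaw": 0,"xyz": [1,0,0],"rotation": [0,0,0]}
    - {"jaw": 0,"xyz": [1,0,0],"rotation": [0,0,0]}
    - {"jaw": 0,"xyz": [1,0,0],"rotation": [0,0,0]}
    - {"jaw": 0,"xyz": [1,0,0],"rotation": [0,0,0]}
    - {"jaw": 0,"xyz": [1,0,0],"rotation": [0,0,0]}

```text
t: 3.02
ee_pos: [473.7, 36.0, 303.6]
tool_rot: [[0.382, 0.924, -0.0], [0.924, -0.382, -0.0], [-0.0, -0.0, -1.0]]
force: [-0.1, 0.2, -0.1]
finger_gap: 85.5
grip_force: 0.0
```

Call:
jog_arm:
  plan:
    - {"jaw": 0,"xyz": [1,0,0],"rotation": [0,0,0]}
    - {"jaw": 0,"xyz": [1,0,0],"rotation": [0,0,0]}
    - {"jaw": 0,"xyz": [1,0,0],"rotation": [0,0,0]}
    - {"jaw": 0,"xyz": [1,0.5,0],"rotation": [0,0,0]}
    - {"jaw": 0,"xyz": [1,0,0],"rotation": [0,0,0]}

```text
t: 3.43
ee_pos: [534.1, 146.2, 303.2]
tool_rot: [[0.383, 0.924, 0.0], [0.924, -0.383, -0.0], [-0.0, 0.0, -1.0]]
force: [0.9, -0.3, -0.3]
finger_gap: 85.4
grip_force: 0.0
```

Call:
jog_arm:
  plan:
    - {"jaw": 0,"xyz": [1,0,0.5],"rotation": [0,0,0]}
    - {"jaw": 0,"xyz": [1,0,1],"rotation": [0,0,0]}
    - {"jaw": 0,"xyz": [1,0,1],"rotation": [0,0,0]}
    - {"jaw": 0,"xyz": [0.3,0,0],"rotation": [0,0,0]}
    - {"jaw": 0,"xyz": [0,0,0],"rotation": [0,0,0]}

```text
t: 3.85
ee_pos: [563.7, 222.8, 239.3]
tool_rot: [[0.381, 0.925, -0.004], [0.925, -0.381, -0.001], [-0.002, -0.003, -1.0]]
force: [0.4, -0.3, 1.1]
finger_gap: 85.2
grip_force: 0.0
```

```bash
python3 - <<'E'
from station import ctrl
import numpy as np,cv2
d=ctrl.snapshot("wrist");np.savez("w1.npz",**d);cv2.imwrite("pics/w1.png",d["img"][...,::-1]);print(d["fx"],d["cx"],d["cy"],np.round(d["pose"],3).tolist(),ctrl.read_state()["ee_pos"],ctrl.grasp_offset)
E
```

```text
325.19226210127806 278.6744351020611 208.36459901804827 [[0.925, -0.357, -0.129, 596.127], [-0.38, -0.874, -0.302, 300.377], [-0.005, 0.329, -0.944, 310.003], [0.0, 0.0, 0.0, 1.0]] [564.14851248 221.83020352 241.1236794 ] 53.900000000000006
```

View pics/w1.png

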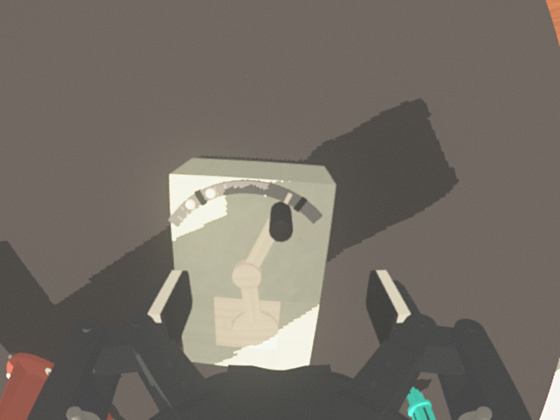

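The wrist view shows the knob at (281,222), the pips at (190,205) and (210,193), the pivot at (247,276), and the steel square at (247,322) under the shutter. I refine the poses from its depth.

```bash
cat >> h.py <<'E'
def rays(d,u,v):
    a=np.asarray(u,float)-d["cx"];b=np.asarray(v,float)-d["cy"];r=np.hypot(a,b)+1e-9;t=r/d["fx"]
    return np.stack([np.tan(t)*a/r,np.tan(t)*b/r,np.ones_like(t)],-1)
def wcloud(d):
    z=d["z_map"];v,u=np.indices(z.shape);p=rays(d,u,v)*z[...,None]
    w=p@d["pose"][:3,:3].T+d["pose"][:3,3]; w[z<=0]=np.nan
    return w
def atz(d,u,v,z):
    r=d["pose"][:3,:3]@rays(d,u,v);return d["pose"][:3,3]+r*(z-d["pose"][2,3])/r[2]
E
python3 - <<'E'
from h import *
d=load("w1.npz");w=wcloud(d)
c=w[150:372,160:340].reshape(-1,3);m=abs(c[:,2]-70)<4
print(m.sum(),np.median(c[m,2]),cv2.minAreaRect(c[m,:2].astype(np.float32)))
k=w[190:245,262:300].reshape(-1,3);k=k[k[:,2]>k[:,2][~np.isnan(k[:,2])].max()-4];print("knob",len(k),k.mean(0),cv2.minEnclosingCircle(k[:,:2].astype(np.float32)))
print("piv",atz(d,247,276,80),"pips",atz(d,190,205,73),atz(d,210,193,73))
for u,v in((214,299),(280,301),(278,347),(215,345)):print(atz(d,u,v,70.5))
E
```

```text
22470 70.95514559025649 ((508.5455627441406, 164.57492065429688), (201.75344848632812, 131.61541748046875), 63.828731536865234)
knob 416 [564.79937432 223.71151405 115.63753152] ((564.678466796875, 223.15097045898438), 7.908410549163818)
piv [518.22693897 182.08811634  80.        ] pips [500.06543363 253.61385897  73.        ] [519.50926877 256.19278116  73.        ]
[476.40612022 165.59953673  70.5       ]
[531.31434874 142.29945709  70.5       ]
[507.84564518  90.00594966  70.5       ]
[449.63975912 114.04720617  70.5       ]
```

Call:
jog_arm:
  plan:
    - {"jaw": 0,"xyz": [0,0,1],"rotation": [0,0,0]}
    - {"jaw": 0,"xyz": [0,0,1],"rotation": [0,0,0]}
    - {"jaw": 0,"xyz": [0,0,1],"rotation": [0,0,0]}
    - {"jaw": 0.3,"xyz": [0,0,0.4],"rotation": [0,0,0]}
    - {"jaw": 0.6,"xyz": [0,0,0],"rotation": [0,0,0]}

```text
t: 4.32
ee_pos: [563.6, 220.4, 155.2]
tool_rot: [[0.384, 0.923, -0.003], [0.923, -0.384, -0.001], [-0.002, -0.002, -1.0]]
force: [-0.3, -0.4, -0.3]
finger_gap: 64.2
grip_force: 0.0
```

Call:
jog_arm:
  plan:
    - {"jaw": 1,"xyz": [0,0,0],"rotation": [0,0,0]}
    - {"jaw": 1,"xyz": [0,0,0],"rotation": [0,0,0]}
    - {"jaw": 1,"xyz": [0,0,0],"rotation": [0,0,0]}
    - {"jaw": 1,"xyz": [0,0,0],"rotation": [0,0,0]}
    - {"jaw": 1,"xyz": [0,0,0],"rotation": [0,0,0]}

```text
t: 4.73
ee_pos: [565.3, 221.6, 158.4]
tool_rot: [[0.383, 0.924, 0.003], [0.924, -0.383, 0.0], [0.001, 0.002, -1.0]]
force: [-1.2, -1.2, 6.0]
finger_gap: 14.4
grip_force: 58.4
```

Call:
jog_arm:
  plan:
    - {"jaw": 1,"xyz": [0.09,-0.22,0],"rotation": [0,0,0]}
    - {"jaw": 1,"xyz": [0.07,-0.22,0],"rotation": [0,0,0]}
    - {"jaw": 1,"xyz": [0.05,-0.23,0],"rotation": [0,0,0]}
    - {"jaw": 1,"xyz": [0.03,-0.23,0],"rotation": [0,0,0]}
    - {"jaw": 1,"xyz": [0.01,-0.24,0],"rotation": [0,0,0]}

```text
t: 5.15
ee_pos: [543.8, 240.4, 158.6]
tool_rot: [[0.381, 0.924, 0.009], [0.924, -0.381, 0.005], [0.008, 0.006, -1.0]]
force: [-1.2, 2.9, -1.4]
finger_gap: 13.9
grip_force: 59.5
```

Call:
jog_arm:
  plan:
    - {"jaw": 1,"xyz": [-0.02,-0.24,0],"rotation": [0,0,0]}
    - {"jaw": 1,"xyz": [-0.04,-0.23,0],"rotation": [0,0,0]}
    - {"jaw": 1,"xyz": [-0.06,-0.23,0],"rotation": [0,0,0]}
    - {"jaw": 1,"xyz": [-0.08,-0.22,0],"rotation": [0,0,0]}
    - {"jaw": 1,"xyz": [-0.1,-0.21,0],"rotation": [0,0,0]}

```text
t: 5.57
ee_pos: [513.3, 243.2, 158.6]
tool_rot: [[0.382, 0.924, 0.006], [0.924, -0.382, 0.002], [0.004, 0.004, -1.0]]
force: [-4.9, 14.1, 5.4]
finger_gap: 14.2
grip_force: 60.6
```

Call:
jog_arm:
  plan:
    - {"jaw": 1,"xyz": [0,0,0],"rotation": [0,0,0]}
    - {"jaw": 1,"xyz": [0,0,0],"rotation": [0,0,0]}
    - {"jaw": 1,"xyz": [0,0,0],"rotation": [0,0,0]}

```text
t: 5.82
ee_pos: [512.3, 243.4, 158.5]
tool_rot: [[0.382, 0.924, 0.003], [0.924, -0.382, 0.003], [0.004, 0.001, -1.0]]
force: [-1.7, 5.5, 8.2]
finger_gap: 14.1
grip_force: 60.7
```

Call:
jog_arm:
  plan:
    - {"jaw": 0,"xyz": [0,0,0],"rotation": [0,0,0]}
    - {"jaw": 0,"xyz": [0,0,0],"rotation": [0,0,0]}
    - {"jaw": 0,"xyz": [0,0,0],"rotation": [0,0,0]}
    - {"jaw": 0,"xyz": [0,0,0],"rotation": [0,0,0]}
    - {"jaw": 0,"xyz": [0,0,-0.5],"rotation": [0,0,0]}

```text
t: 6.23
ee_pos: [510.3, 241.7, 166.7]
tool_rot: [[0.383, 0.924, -0.004], [0.924, -0.383, -0.001], [-0.003, -0.003, -1.0]]
force: [-0.5, 0.2, -1.6]
finger_gap: 73.5
grip_force: 0.0
```

Call:
jog_arm:
  plan:
    - {"jaw": 0,"xyz": [0,0,-1],"rotation": [0,0,0]}
    - {"jaw": 0,"xyz": [-1,0,-1],"rotation": [0,0,0]}
    - {"jaw": 0,"xyz": [-1,0,-0.5],"rotation": [0,0,0]}
    - {"jaw": 0,"xyz": [-1,0,0],"rotation": [0,0,0]}
    - {"jaw": 0,"xyz": [0,0,0],"rotation": [0,0,0]}

```text
t: 6.65
ee_pos: [482.5, 170.4, 233.5]
tool_rot: [[0.384, 0.923, 0.002], [0.923, -0.384, -0.001], [-0.0, 0.002, -1.0]]
force: [0.0, 0.0, -0.2]
finger_gap: 85.7
grip_force: 0.0
```

Call:
jog_arm:
  plan:
    - {"jaw": 0,"xyz": [0,0,0],"rotation": [0,0,0]}
    - {"jaw": 0,"xyz": [0,0,0],"rotation": [0,0,0]}

```text
t: 6.82
ee_pos: [483.1, 173.0, 231.8]
tool_rot: [[0.383, 0.924, 0.001], [0.924, -0.383, 0.0], [0.0, 0.0, -1.0]]
force: [0.1, 0.8, -1.0]
finger_gap: 85.1
grip_force: 0.0
```

```bash
python3 - <<'E'
from station import ctrl
from h import *
d=ctrl.snapshot("wrist");np.savez("w2.npz",**d);cv2.imwrite("pics/w2.png",d["img"][...,::-1])
w=wcloud(d);i=(w[...,2]>100)&(w[...,2]<122)
n,l,s,c=cv2.connectedComponentsWithStats(i.astype(np.uint8))
for j in range(1,n):
  if s[j,4]>80:
    k=w[l==j];print(s[j],k[k[:,2]>111].mean(0))
m=(abs(w[...,2]-70)<3)&(np.hypot(w[...,0]-509,w[...,1]-164)<125);print(cv2.minAreaRect(w[m][:,:2].astype(np.float32)),ctrl.read_state()["ee_pos"])
E
```

```text
[266  98  27  28 573] [512.81528149 244.2608172  115.67179197]
[  0 383  35  31 452] [ 37.15156855  65.21127479 116.45596192]
((508.8431091308594, 164.28465270996094), (201.46527099609375, 130.92861938476562), 63.86166763305664) [483.08898198 173.24124377 231.53053984]
```

View pics/w2.png

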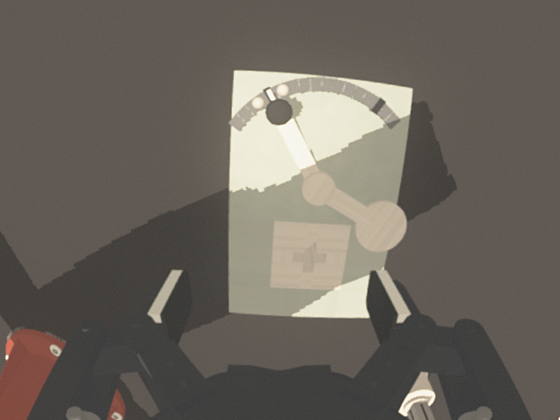

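The lever is in the notch between the pips ((258,103),(283,90), knob at (279,111)), at about 1.08 rad. The plus socket shows uncovered at (311,258). Now I locate the socket precisely and read the chuck's yaw.

```bash
python3 - <<'E'
from h import *
d=load("w2.npz");w=wcloud(d);print("px",atz(d,311,258,70))
g=cv2.cvtColor(d["img"],cv2.COLOR_RGB2GRAY)
# resample top plane z=70 around estimated socket, station-aligned, 0.25mm/px
a=np.radians(63.83-90);ex=np.array([np.cos(a),np.sin(a)]);ey=np.array([-ex[1],ex[0]])
S=np.array([509,164.4])-40*ey;print("pred",S)
t=np.arange(-36,36,.25);X,Y=np.meshgrid(t,t[::-1])
P=np.stack([S[0]+X*ex[0]+Y*ey[0],S[1]+X*ex[1]+Y*ey[1],np.full(X.shape,70.)],-1)
c=(P-d["pose"][:3,3])@d["pose"][:3,:3];r=np.hypot(c[...,0],c[...,1]);th=np.arctan2(r,c[...,2])*d["fx"]
u=(d["cx"]+th*c[...,0]/r).astype(np.float32);v=(d["cy"]+th*c[...,1]/r).astype(np.float32)
o=cv2.remap(d["img"],u,v,cv2.INTER_CUBIC)[...,::-1];cv2.imwrite("sock.png",o)
T=load("top0.npz");q=crop(T,279,311,177,209,9);Sc=load("scene0.npz");q2=crop(Sc,276,308,203,235,9)
cv2.imwrite("pics/c2.png",np.hstack([cv2.resize(o,(288,288)),q,q2]))
z=cv2.remap(w[...,2].astype(np.float32),u,v,cv2.INTER_NEAREST)
m=(z<66)&(abs(X)<18)&(abs(Y)<18);print(m.sum(),X[m].mean() if m.any() else 0,Y[m].mean() if m.any() else 0)
for f,n in((X,"x"),(Y,"y")):
  if m.any(): print(n,np.percentile(f[m],[1,50,99]))
E
```

```text
px [492.52971636 127.03013064  70.        ]
pred [491.35856044 128.50042326]
5021 -0.13333997211710816 0.9652957578171679
x [-13.    -0.25  12.25]
y [-10.75   1.    12.5 ]
```

View pics/c2.png

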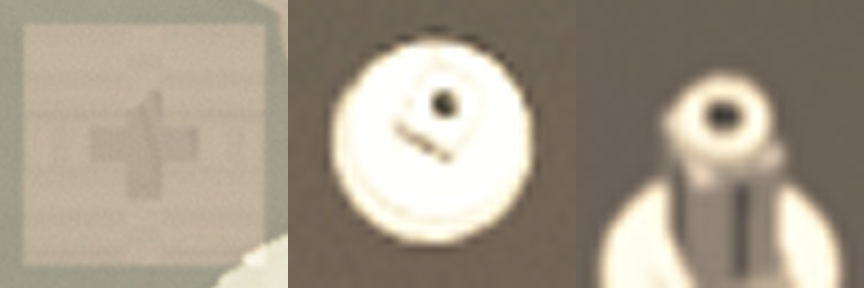

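Socket centre at the predicted (491.3,128.4), within 0.3 mm. The chuck's faces lie at about 58.6° (groove in the middle panel, (398,125) to (452,158)). The station is at 63.8°, so a 5.3° turn meshes them. I move to just short of the chuck.

Call:
jog_arm:
  plan:
    - {"jaw": 0,"xyz": [0,0,0],"rotation": [0,0,0.9]}
    - {"jaw": 0,"xyz": [0,0,0],"rotation": [0,0,0.9]}
    - {"jaw": 0,"xyz": [-0.9,1,0],"rotation": [0,0,0]}
    - {"jaw": 0,"xyz": [-0.9,1,0],"rotation": [0,0,0]}
    - {"jaw": 0,"xyz": [-0.9,1,0],"rotation": [0,0,0]}

```text
t: 7.28
ee_pos: [511.9, 76.1, 231.1]
tool_rot: [[0.52, 0.854, -0.0], [0.854, -0.52, 0.0], [-0.0, -0.0, -1.0]]
force: [0.9, 0.3, 0.2]
finger_gap: 85.7
grip_force: 0.0
```

Call:
jog_arm:
  plan:
    - {"jaw": 0,"xyz": [-0.9,1,0],"rotation": [0,0,0]}
    - {"jaw": 0,"xyz": [-0.9,1,0],"rotation": [0,0,0]}
    - {"jaw": 0,"xyz": [-0.9,1,0],"rotation": [0,0,0]}
    - {"jaw": 0,"xyz": [-0.9,1,0],"rotation": [0,0,0]}
    - {"jaw": 0,"xyz": [-0.9,1,0],"rotation": [0,0,0]}

```text
t: 7.7
ee_pos: [560.0, -86.1, 231.0]
tool_rot: [[0.522, 0.853, -0.001], [0.853, -0.522, 0.0], [-0.0, -0.001, -1.0]]
force: [0.3, -0.2, 0.0]
finger_gap: 85.0
grip_force: 0.0
```

Call:
jog_arm:
  plan:
    - {"jaw": 0,"xyz": [-0.8,1,0],"rotation": [0,0,0]}
    - {"jaw": 0,"xyz": [0,0.2,0],"rotation": [0,0,0]}
    - {"jaw": 0,"xyz": [0,0,0],"rotation": [0,0,0]}
    - {"jaw": 0,"xyz": [0,0,0],"rotation": [0,0,0]}

```text
t: 8.03
ee_pos: [574.6, -116.9, 230.8]
tool_rot: [[0.522, 0.853, -0.001], [0.853, -0.522, 0.001], [0.0, -0.001, -1.0]]
force: [-0.6, 0.1, -0.4]
finger_gap: 85.4
grip_force: 0.0
```

```bash
python3 - <<'E'
from station import ctrl
from h import *
d=ctrl.snapshot("wrist");np.savez("w3.npz",**d);s=ctrl.read_state();print(s["ee_pos"],s["tool_rot"][:,0])
cv2.imwrite("pics/w3.png",d["img"][...,::-1])
w=wcloud(d);near=np.hypot(w[...,0]-547,w[...,1]+164)<40
for lo,hi in((42,48),(100,107),(107,118)):
    k=w[near&(w[...,2]>lo)&(w[...,2]<hi)]
    if len(k)>5: print(lo,len(k),k.mean(0),cv2.minEnclosingCircle(k[:,:2].astype(np.float32)),cv2.minAreaRect(k[:,:2].astype(np.float32)))
E
```

```text
[ 574.47382793 -116.441164    231.02856815] [5.21283650e-01 8.53383473e-01 6.66410687e-05]
42 1572 [ 550.56774254 -155.27660288   46.62165769] ((545.8487548828125, -162.66952514648438), 30.158315658569336) ((547.38720703125, -160.6963348388672), (53.773956298828125, 58.58926010131836), 59.12691116333008)
100 343 [ 550.5251809  -156.16325509  104.92810756] ((546.8822631835938, -162.38970947265625), 16.221359252929688) ((546.7448120117188, -162.12472534179688), (24.256383895874023, 24.253793716430664), 59.63319778442383)
107 770 [ 547.6475646  -161.14617294  113.66889228] ((546.8046875, -162.59939575195312), 15.51710033416748) ((546.5928955078125, -162.49737548828125), (22.969810485839844, 22.386564254760742), 59.953529357910156)
```

View pics/w3.png

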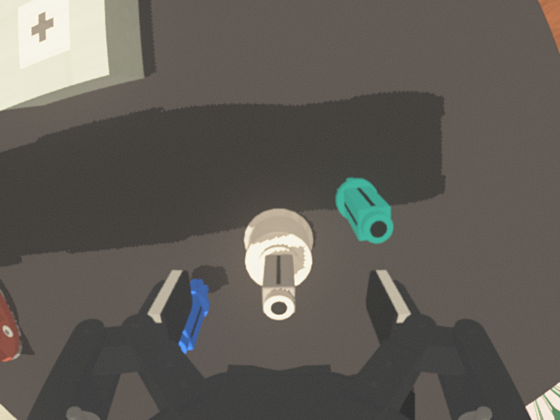

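Chuck centred at column 279, at (546.7,-162.3), yaw 59.6°. The turquoise and blue decoys are clear of the finger path. I descend and grip.

Call:
jog_arm:
  plan:
    - {"jaw": 0,"xyz": [-1,0,0],"rotation": [0,0,-0.2]}
    - {"jaw": 0,"xyz": [-1,0,0],"rotation": [0,0,0]}
    - {"jaw": 0,"xyz": [-0.12,0,0.6],"rotation": [0,0,0]}
    - {"jaw": 0,"xyz": [0,0,1],"rotation": [0,0,0]}
    - {"jaw": 0,"xyz": [0,0,1],"rotation": [0,0,0]}

```text
t: 8.5
ee_pos: [547.6, -162.3, 166.7]
tool_rot: [[0.506, 0.862, 0.002], [0.862, -0.506, -0.001], [0.0, 0.002, -1.0]]
force: [0.8, 1.0, -0.7]
finger_gap: 85.7
grip_force: 0.0
```

Call:
jog_arm:
  plan:
    - {"jaw": 0,"xyz": [0,0,1],"rotation": [0,0,0]}
    - {"jaw": 0,"xyz": [0,0,0.3],"rotation": [0,0,0]}
    - {"jaw": 0.4,"xyz": [0,0,0],"rotation": [0,0,0]}
    - {"jaw": 0.6,"xyz": [0,0,0],"rotation": [0,0,0]}
    - {"jaw": 0.7,"xyz": [0,0,0],"rotation": [0,0,0]}

```text
t: 8.92
ee_pos: [548.2, -163.2, 135.9]
tool_rot: [[0.507, 0.862, 0.002], [0.862, -0.507, -0.001], [0.0, 0.003, -1.0]]
force: [1.0, -0.1, -0.2]
finger_gap: 51.8
grip_force: 0.0
```

Call:
jog_arm:
  plan:
    - {"jaw": 1,"xyz": [0,0,0],"rotation": [0,0,0]}
    - {"jaw": 1,"xyz": [0,0,0],"rotation": [0,0,0]}
    - {"jaw": 1,"xyz": [0,0,0],"rotation": [0,0,0]}
    - {"jaw": 1,"xyz": [0,0,0],"rotation": [0,0,0]}

```text
t: 9.25
ee_pos: [547.8, -163.5, 135.4]
tool_rot: [[0.507, 0.862, 0.001], [0.862, -0.507, -0.001], [0.0, 0.002, -1.0]]
force: [-1.5, 0.9, 6.0]
finger_gap: 23.7
grip_force: 58.5
```

Call:
jog_arm:
  plan:
    - {"jaw": 1,"xyz": [0,0,-0.6],"rotation": [0,0,0]}
    - {"jaw": 1,"xyz": [0,0,-0.9],"rotation": [0,0,0]}
    - {"jaw": 1,"xyz": [0,0,-0.9],"rotation": [0,0,0]}
    - {"jaw": 1,"xyz": [0,0,-1],"rotation": [0,0,-0.4]}
    - {"jaw": 1,"xyz": [0,0,-1],"rotation": [0,0,-0.46]}

```text
t: 9.67
ee_pos: [547.1, -163.2, 245.3]
tool_rot: [[0.44, 0.898, 0.0], [0.898, -0.44, -0.0], [-0.0, 0.0, -1.0]]
force: [-0.4, 0.3, -1.1]
finger_gap: 23.2
grip_force: 58.8
```

Call:
jog_arm:
  plan:
    - {"jaw": 1,"xyz": [0.95,-0.7,0],"rotation": [0,0,0]}
    - {"jaw": 1,"xyz": [0.95,-0.7,0],"rotation": [0,0,0]}
    - {"jaw": 1,"xyz": [0.95,-0.7,0],"rotation": [0,0,0]}
    - {"jaw": 1,"xyz": [0.95,-0.7,0],"rotation": [0,0,0]}
    - {"jaw": 1,"xyz": [0.95,-0.7,0],"rotation": [0,0,0]}

```text
t: 10.08
ee_pos: [520.9, -17.0, 244.4]
tool_rot: [[0.442, 0.897, 0.001], [0.897, -0.442, -0.0], [0.0, 0.001, -1.0]]
force: [0.5, 1.3, -1.3]
finger_gap: 23.2
grip_force: 59.1
```

Call:
jog_arm:
  plan:
    - {"jaw": 1,"xyz": [0.95,-0.7,0],"rotation": [0,0,0]}
    - {"jaw": 1,"xyz": [0.95,-0.7,0],"rotation": [0,0,0]}
    - {"jaw": 1,"xyz": [0.95,-0.7,0],"rotation": [0,0,0]}
    - {"jaw": 1,"xyz": [0.9,-0.7,0],"rotation": [0,0,0]}
    - {"jaw": 1,"xyz": [0.95,-0.86,0],"rotation": [0,0,0]}

```text
t: 10.5
ee_pos: [490.9, 128.8, 244.4]
tool_rot: [[0.442, 0.897, 0.001], [0.897, -0.442, -0.0], [0.0, 0.001, -1.0]]
force: [1.1, 0.3, -0.8]
finger_gap: 23.5
grip_force: 59.1
```

Call:
jog_arm:
  plan:
    - {"jaw": 1,"xyz": [0,0,0],"rotation": [0,0,0]}
    - {"jaw": 1,"xyz": [0,0,0],"rotation": [0,0,0]}
    - {"jaw": 1,"xyz": [0,0,0],"rotation": [0,0,0]}

```text
t: 10.75
ee_pos: [491.1, 127.6, 244.2]
tool_rot: [[0.441, 0.898, 0.001], [0.898, -0.441, -0.0], [-0.0, 0.001, -1.0]]
force: [0.0, -0.4, -1.4]
finger_gap: 23.3
grip_force: 59.2
```

```bash
python3 - <<'E'
from station import ctrl
from h import *
d=ctrl.snapshot("wrist");np.savez("w4.npz",**d);s=ctrl.read_state();print(s["ee_pos"],s["tool_rot"].round(4).tolist(),s["force"],s["finger_gap"])
t=ctrl.snapshot("top");np.savez("t4.npz",**t);sc=ctrl.snapshot("scene");np.savez("s4.npz",**sc)
cv2.imwrite("pics/w4.png",np.hstack([d["img"][180:420,100:460,::-1],cv2.resize(sc["img"][90:190,300:420,::-1],(288,240))]))
w=wcloud(d);T=s["ee_pos"];R=s["tool_rot"];q=(w-T)@R   # tool coords
for lo,hi in((24,32),(32,45)):  # collet top ~ tool z 22, grip top 30
    m=(np.hypot(q[...,0],q[...,1])<20)&(q[...,2]>lo)&(q[...,2]<hi)
    if m.sum()>5: print(lo,m.sum(),q[m].mean(0),q[m].min(0),q[m].max(0))
m=(abs(w[...,2]-70)<3)&(np.hypot(w[...,0]-509,w[...,1]-164)<125);print(cv2.minAreaRect(w[m][:,:2].astype(np.float32)))
E
```

```text
[491.24310948 127.1422694  244.106756  ] [[0.4418, 0.8971, 0.0005], [0.8971, -0.4418, -0.0004], [-0.0001, 0.0006, -1.0]] [ 0.50794661 -0.31021241 -1.39113363] 23.37708736185204
24 1664 [ 7.63639646 -0.05580677 28.34823576] [-11.45276433 -16.14039882  24.00747645] [12.961796   16.1181753  31.98864833]
32 1726 [ 9.75389844 -0.05965152 37.60884348] [-11.37972534 -17.17958073  32.00235951] [12.83049733 16.9662079  44.99399354]
((508.865966796875, 164.47244262695312), (200.8612518310547, 131.1557159423828), 63.8538703918457)
```

View pics/w4.png

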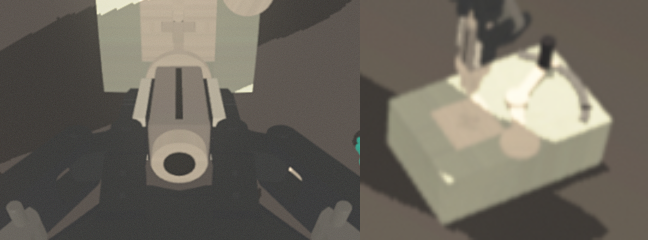

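The wrist view shows the chuck held square and upright at (180,120), its centre about +0.8 mm along tool x. The socket plus is straight ahead at (180,30), and the lever is still in its notch. I descend, watching the force.

Call:
jog_arm:
  plan:
    - {"jaw": 1,"xyz": [0.02,0,0.6],"rotation": [0,0,0]}
    - {"jaw": 1,"xyz": [0,0,0.6],"rotation": [0,0,0]}
    - {"jaw": 1,"xyz": [0,0,0.4],"rotation": [0,0,0]}
    - {"jaw": 1,"xyz": [0,0,0.2],"rotation": [0,0,0]}
    - {"jaw": 1,"xyz": [0,0,0.2],"rotation": [0,0,0]}

```text
t: 11.32
ee_pos: [491.2, 127.7, 193.4]
tool_rot: [[0.442, 0.897, -0.001], [0.897, -0.442, -0.0], [-0.0, -0.0, -1.0]]
force: [-1.3, 0.1, -1.9]
finger_gap: 23.2
grip_force: 59.3
```

Call:
jog_arm:
  plan:
    - {"jaw": 1,"xyz": [0,0,0.2],"rotation": [0,0,0]}
    - {"jaw": 1,"xyz": [0,0,0.1],"rotation": [0,0,0]}
    - {"jaw": 1,"xyz": [0,0,0.1],"rotation": [0,0,0]}
    - {"jaw": 1,"xyz": [0,0,0],"rotation": [0,0,0]}

```text
t: 11.65
ee_pos: [491.2, 128.1, 183.7]
tool_rot: [[0.441, 0.897, -0.0], [0.897, -0.441, -0.0], [-0.0, -0.0, -1.0]]
force: [0.7, 0.7, -2.1]
finger_gap: 23.3
grip_force: 59.3
```

Already below the unmeshed stop (187) with no force, so the splines are meshing. I continue down.

Call:
jog_arm:
  plan:
    - {"jaw": 1,"xyz": [0,0,0.2],"rotation": [0,0,0]}
    - {"jaw": 1,"xyz": [0,0,0.2],"rotation": [0,0,0]}
    - {"jaw": 1,"xyz": [0,0,0.2],"rotation": [0,0,0]}
    - {"jaw": 1,"xyz": [0,0,0.1],"rotation": [0,0,0]}
    - {"jaw": 1,"xyz": [0,0,0],"rotation": [0,0,0]}

```text
t: 12.07
ee_pos: [491.1, 128.2, 166.0]
tool_rot: [[0.441, 0.897, -0.0], [0.897, -0.441, -0.0], [-0.0, -0.0, -1.0]]
force: [-0.7, 0.2, 2.9]
finger_gap: 23.4
grip_force: 59.7
```

Call:
jog_arm:
  plan:
    - {"jaw": 1,"xyz": [0,0,0.1],"rotation": [0,0,0]}
    - {"jaw": 1,"xyz": [0,0,0.1],"rotation": [0,0,0]}
    - {"jaw": 1,"xyz": [0,0,0.05],"rotation": [0,0,0]}
    - {"jaw": 1,"xyz": [0,0,0],"rotation": [0,0,0]}

```text
t: 12.4
ee_pos: [491.3, 128.2, 160.6]
tool_rot: [[0.441, 0.897, 0.0], [0.897, -0.441, -0.0], [0.0, 0.0, -1.0]]
force: [-2.8, 0.1, 8.1]
finger_gap: 23.3
grip_force: 60.4
```

Call:
jog_arm:
  plan:
    - {"jaw": 1,"xyz": [0,0,0.05],"rotation": [0,0,0]}
    - {"jaw": 1,"xyz": [0,0,0.05],"rotation": [0,0,0]}
    - {"jaw": 1,"xyz": [0,0,0],"rotation": [0,0,0]}

```text
t: 12.65
ee_pos: [491.3, 128.2, 159.4]
tool_rot: [[0.441, 0.897, 0.001], [0.897, -0.441, -0.0], [0.0, 0.001, -1.0]]
force: [-7.9, 0.9, 16.8]
finger_gap: 23.1
grip_force: 61.4
```

Call:
jog_arm:
  plan:
    - {"jaw": 1,"xyz": [0,0,0.04],"rotation": [0,0,0]}
    - {"jaw": 1,"xyz": [0,0,0],"rotation": [0,0,0]}

```text
t: 12.82
ee_pos: [491.3, 128.3, 159.4]
tool_rot: [[0.441, 0.897, 0.001], [0.897, -0.441, -0.0], [0.0, 0.001, -1.0]]
force: [-11.5, 0.1, 26.5]
finger_gap: 23.3
grip_force: 62.7
```

TCP is stopped at 159.4, the computed home height, with about 27 N against it: the flange is down. A last check of the lever and of the hold's steadiness.

Call:
jog_arm:
  plan:
    - {"jaw": 1,"xyz": [0,0,0],"rotation": [0,0,0]}
    - {"jaw": 1,"xyz": [0,0,0],"rotation": [0,0,0]}
    - {"jaw": 1,"xyz": [0,0,0],"rotation": [0,0,0]}
    - {"jaw": 1,"xyz": [0,0,0],"rotation": [0,0,0]}
    - {"jaw": 1,"xyz": [0,0,0],"rotation": [0,0,0]}

```text
t: 13.23
ee_pos: [491.3, 128.3, 159.4]
tool_rot: [[0.441, 0.897, 0.001], [0.897, -0.441, -0.0], [0.0, 0.001, -1.0]]
force: [-11.8, -0.9, 26.2]
finger_gap: 23.4
grip_force: 62.7
```

```bash
python3 - <<'E'
from station import ctrl
from h import *
d=ctrl.snapshot("wrist");s=ctrl.read_state();w=wcloud(d)
k=w[(np.hypot(w[...,0]-512,w[...,1]-244)<30)&(w[...,2]>110)&(w[...,2]<120)];c=k.mean(0)
print("lever",np.arctan2(c[1]-182.4,c[0]-517.9)-.571,s["ee_pos"],s["force"],s["grip_force"])
T,R=s["ee_pos"],s["tool_rot"];q=(w-T)@R
f=w[(abs(q[...,0])<24)&(abs(q[...,1])<20)&(w[...,2]<90)&(w[...,2]>71)];print("flange/top z",np.percentile(f[:,2],[5,50,95]))
m=(abs(q[...,0])<14)&(abs(q[...,1])<11)&(q[...,2]>15)&(q[...,2]<26);print("collet top z world",w[m][:,2].max() if m.any() else None)
E
```

```text
lever 1.078488674861508 [491.3363321  128.2776886  159.37655925] [-12.09378953  -0.80481904  25.30440726] 62.65076279640198
flange/top z [71.09178966 76.3144997  87.55729132]
collet top z world 140.9740944117189
```

```bash
python3 -c "
from station import ctrl
print(ctrl.close_job())"
```

```text
the job is handed in; nothing more can be done
None
```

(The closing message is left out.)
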